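# Load the ultrasonic cleaner, then close it

## Task

Get the jeweller's ultrasonic cleaner ready for a run: gently lower the basket of gold rings into the tank until it stands flat on the tank floor, then lay the blue lid gently and squarely over the tank so that it lies flat and covers the whole opening. Leave the basket of burs where it is.

Things in the scene. Friction and masses are not known exactly. Their poses are not given: they have to be found in the camera images.
- ring_basket: (All sizes in mm.) Open steel basket holding gold rings, to be cleaned; outside 70 mm (its x) by 110 mm (its y), walls 30 high and 3 thick. A black bar handle runs along its x across the middle, from wall to wall: 70 long, 10 thick along y, from 52 to 64 above the underside, on a thin upright at each end; nothing in the basket rises above 25 elsewhere. Origin: centre of the underside, z up. 0.2 to 0.35 kg, loose, stands on the bench. The half-turned basket is as good.
- ring_basket_grip (a point): Centre of the ring basket's bar handle, 58 mm above its underside; the bar runs along this frame's x, so fingers close along y.
- bur_basket: The same basket and handle, but holding dark steel burs (thin pins with small round heads) instead of gold rings: not to be moved. Which basket stands where changes.
- lid: Flat blue plastic lid of the cleaner, 130 mm (its x) by 180 mm (its y), 6 mm thick, lying on the bench. A white bar handle runs along its x above its centre: 80 long, 12 thick along y, from 30 to 42 above the underside, on a post at each end. Origin: centre of the underside, z up. 0.16 to 0.28 kg, loose. Lies flat on the cleaner's top without a lip; the half-turned lid is as good.
- lid_grip (a point): Centre of the lid's bar handle, 36 mm above its underside; the bar runs along this frame's x, so fingers close along y.
- cleaner: White ultrasonic cleaner, fixed to the bench: housing 170 mm (its x) by 220 mm (its y), 120 mm high, with a flat top and an open empty steel tank in its middle, 100 (x) by 150 (y), 80 deep. Its x is turned up to 15 degrees from the world's. Origin: centre of the underside, z up.
- tank_floor (a point): Centre of the tank's floor, 40 mm above the bench; axes as the cleaner. The ring basket's underside centre belongs here, its long side along the tank's long side (y).
- tank_rim (a point): Centre of the tank's opening, level with the cleaner's flat top, 120 mm above the bench; axes as the cleaner. The lid's underside centre belongs here, its long side along the tank's long side (y). The handle of the seated basket ends 16 mm below this level.
Things that resemble listed ones, but are neither listed nor needed, are in the scene too. What is shaped like the ring_basket but pink or red is not meant.

How it is judged:
By the outcome, as a careful person would: the job done as asked, in the order asked, and still so for the second after the job is handed in, with the robot touching nothing.
It also fails if it takes over 72 s, if anything falls off the work surface, if the arm or the gripper's body presses on something with over 40 N, if the wrist force passes 120 N, or if a joint passes its speed limit or range.

## Robot

A 6-joint arm with a two-finger parallel gripper is mounted at the origin on the work surface. World frame = base frame: x ahead of the robot, y to its left, z up, the work surface at z = 0. Lengths are in mm, angles in rad, forces in N, time in s.
With the tool pointing down it reaches from about 250 to 775 mm from the base axis. Payload 4 kg.
Tool frame: the origin (TCP) lies on the centre line of the jaws, within the pads' length; the fingertips stand 22 mm ahead of it and the grasp point (between the pads) lies 3 mm ahead of it; z points along the fingers, y is the direction in which the jaws open and shut (so a half turn about z gives the same grasp; the last joint's range is limited). The gripper opens to 85 mm and grips with 20 to 120 N. Pads are 22 mm wide; open, the fingers measure 114 mm over their backs; the gripper's body (76 mm by 85 mm) begins 54 mm behind the grasp point. The pads swing forward as they close: fully open they stand 13 mm farther back than shut.
Start: joints at [1.219, 0.087, 1.371, -0, 1.684, -0.103], TCP at [135.44, 533.077, 253.341] pointing down, gripper open.
Joint ranges: [-3.1, 3.1], [-0.76, 2.03], [0.27, 2.55], [-1.08, 4.22], [0.17, 2.65], [-2.57, 2.57]. Speed limits (rad/s): [2.79, 2.79, 3.14, 3.14, 3.14, 3.14].

## Interface

Orientations are given as a unit quaternion [w, x, y, z].
In Python, from workcell import sensors, cams, ctrl gives the robot as it stands.
- The arm moves only by the shell command python3 -m handwheel 'ROWS' [FORCE]. ROWS is JSON, a list of rows, each a list of 3 entries, a list of its own where there are three numbers: the shift along the tool's x, y, z each as a share of 0.1 m, from -1 to 1, then the turn, a rotation vector about the tool's x, y, z each as a share of 90 degrees, from -1 to 1, then the closure, from -1 (fully open) to 1 (shut). In form: [[[x, y, z], [rx, ry, rz], jaw], ...]. A call has 1 to 5 rows; each row shifts and turns the commanded pose from where the row before left it, along the tool's axes as they then stand; what a row does not reach is not made up. A row lasts 1/8 s, in which the tool goes at most 62.5 mm and 10.7 degrees, less where a joint would pass 70% of its speed; a pose out of reach is approached as far as the arm can. A call with a number of a shift or a turn outside -1 to 1 is refused whole. A call with a gripper value outside its range is refused whole. The fingers move at their own pace and stop on an object; FORCE is the grip in N (left out, the last holds). Time passes only in rows, so rows that do not move let the fingers close. It gives the time, the measured TCP pose, the force and the opening at its end, in the units of the state.
- sensors.read_state(): the state, without advancing time (a new reading comes with each control period).
- cams.snapshot(name): name is "scene" or "top" or "wrist"; returns a dict with "image" (480x640x3 uint8, red, green, blue), "camera_matrix" (3x3 intrinsics, pixels), "world_from_camera" (4x4, takes a point from camera to world coordinates). Camera axes: x right, y down, z forward; pixel columns grow to the right and rows downward; lengths in mm; the calibration is good to about 2 mm. A picture is of the moment at which its call begins. There is no depth.
- ctrl.finish_job(): hands the job in, once; it reports no verdict.
The state is a dict: "clock": time; "joint_pos": joint angles; "qvel": joint speeds; "tau": joint torques, N m; "position": TCP position; "tool_rot": TCP orientation; "contact_force": force on the tool from outside, world axes, zero at the start; "ft_torque": the same for the moment, N m; "gripper_width": finger opening in mm.
Only numpy, scipy, OpenCV 4.12 (cv2) and the standard library are available. Lean on these libraries where they do the work, as an engineer would, in place of code of your own. Each camera call takes 0.05 s, during which the arm holds its last target. There are 200 camera calls.

## Working session

There is one attempt and no reset: what is moved stays moved. The work goes in short steps, Python scripts to look and compute and a shell command to move; the robot and the scene stay as the last step left them, time stands still between calls to the robot, and variables do not carry over. Pictures are saved under pics/ and viewed, about 8 in all and at most 12, crops included, and the job is handed in when it is done.

```bash
mkdir -p pics; cat > h.py <<'E'
import numpy as np, cv2
from workcell import sensors, cams, ctrl
def snap(n,f):
    s=cams.snapshot(n); cv2.imwrite(f'pics/{f}.png',s['image'][:,:,::-1]); np.savez(f'pics/{f}.npz',K=s['camera_matrix'],T=s['world_from_camera']); return s
def ray(f,px,z):
    d=np.load(f'pics/{f}.npz'); T=d['T']; out=[]
    for u,v in px:
        r=T[:3,:3]@np.linalg.inv(d['K'])@[u,v,1]; o=T[:3,3]; out.append(o+r*(z-o[2])/r[2])
    return np.array(out)
E
python3 - <<'E'
from h import *
for n in('top','scene'): snap(n,n+'0')
print(sensors.read_state()); print(np.load('pics/top0.npz')['T'])
E
```

```text
{'clock': 0.1, 'joint_pos': array([ 1.21891291e+00,  8.79074932e-02,  1.37208519e+00,  1.15063532e-05,
        1.68358620e+00, -1.03082823e-01]), 'qvel': array([-1.24978600e-03, -6.41820990e-05, -2.56479095e-03, -1.17227000e-03,
        8.32354747e-04, -8.46444053e-04]), 'tau': array([ 1.87716018e-03, -3.53015935e+01, -3.14219534e+01, -1.85041304e-04,
        7.90389895e-03,  2.48727520e-05]), 'position': array([135.29001892, 532.69944126, 252.25078923]), 'tool_rot': array([-2.29543061e-04,  1.24078990e-01,  9.92271847e-01, -9.66238517e-04]), 'contact_force': array([-0.82841198,  0.0431109 , -0.45763945]), 'ft_torque': array([ 0.01125108,  0.02565967, -0.05736925]), 'gripper_width': 85.38799689430518}
[[-1.90276179e-03 -9.92498524e-01  1.22241804e-01  3.00547464e+02]
 [-9.99904777e-01  3.55913376e-03  1.33330363e-02  6.30252227e+01]
 [-1.36680938e-02 -1.22204794e-01 -9.92410788e-01  1.34268527e+03]
 [ 0.00000000e+00  0.00000000e+00  0.00000000e+00  1.00000000e+00]]
```

View pics/top0.png

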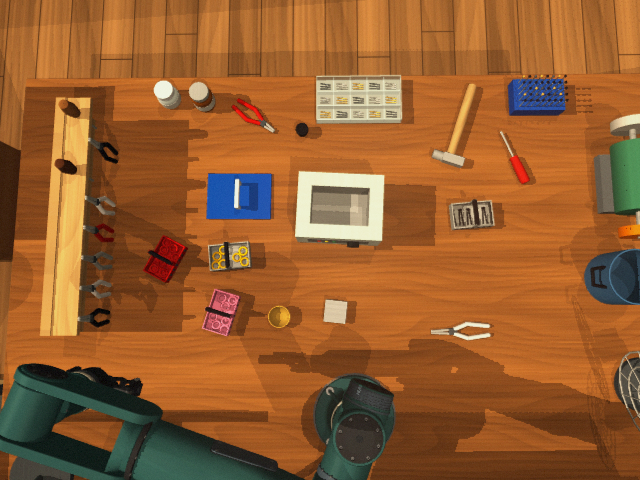

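```bash
python3 - <<'E'
import cv2
i=cv2.imread('pics/top0.png'); cv2.imwrite('pics/c1.png',cv2.resize(i[155:285,198:398],None,fx=4,fy=4,interpolation=cv2.INTER_CUBIC))
E
```

```text
(no output)
```

View pics/c1.png

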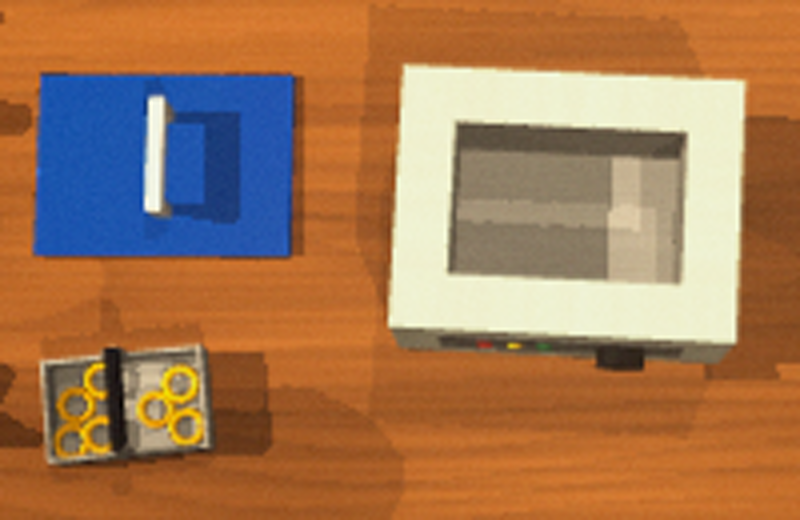

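View pics/scene0.png

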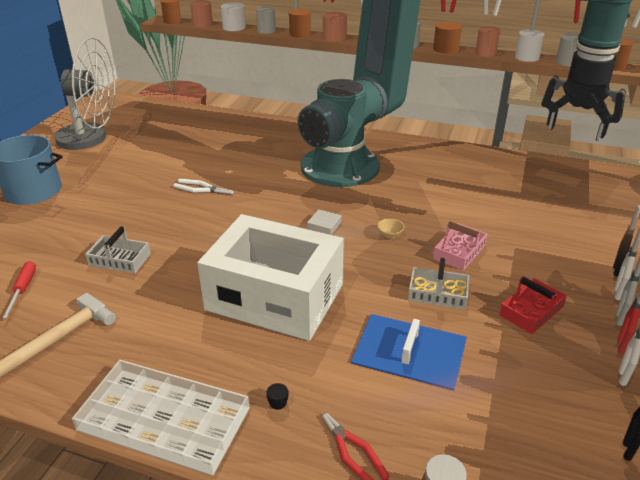

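The enlarged crop shows the candidates. The grey basket with gold rings is at top-image (230,257) and is the one meant. The burs are at (472,215), and the pink (221,312) and red (165,259) baskets are decoys. The lid is at (239,196) and the cleaner at (340,207).

```bash
python3 - <<'E'
from h import *
def P(c,z): return ray('top0',[((u+.5)/4-.5+198,(v+.5)/4-.5+155) for u,v in c],z)
def show(n,p):
    e=[p[(i+1)%len(p)]-p[i] for i in range(len(p))]
    print(n,p[:,:2].round(0).tolist(),'c',p.mean(0).round(1),'len',[round(float(np.linalg.norm(x)),1) for x in e],'ang',[round(float(np.degrees(np.arctan2(x[1],x[0]))),1) for x in e])
show('clean',P([(404,65),(746,81),(737,345),(389,327)],120))
show('tank',P([(457,122),(687,133),(681,283),(449,272)],120))
show('lid',P([(41,73),(294,74),(291,256),(34,255)],6))
show('lidbar',P([(148,96),(164,96),(163,213),(145,213)],42))
show('bask',P([(41,360),(207,345),(212,448),(48,465)],30))
show('bar',P([(105,349),(121,348),(126,448),(110,450)],64))
s=sensors.read_state();from scipy.spatial.transform import Rotation as R
print(R.from_quat(np.roll(s['tool_rot'],-1)).as_matrix().round(3))
E
```

```text
clean [[632.0, 141.0], [620.0, -79.0], [449.0, -70.0], [462.0, 150.0]] c [540.6  35.5 120. ] len [219.9, 170.8, 220.1, 170.3] ang [-93.1, 177.1, 86.8, -3.0]
tank [[594.0, 107.0], [586.0, -40.0], [489.0, -35.0], [497.0, 112.0]] c [541.4  35.7 120. ] len [147.4, 97.1, 147.2, 97.4] ang [-93.1, 177.0, 87.0, -2.9]
lid [[658.0, 404.0], [656.0, 226.0], [527.0, 226.0], [528.0, 406.0]] c [592.4 315.5   6. ] len [178.7, 129.8, 179.4, 130.0] ang [-90.5, 179.7, 89.5, -0.6]
lidbar [[632.0, 321.0], [632.0, 310.0], [551.0, 309.0], [551.0, 322.0]] c [591.3 315.6  42. ] len [11.0, 81.4, 12.3, 81.4] ang [-90.3, -179.4, 89.7, -0.3]
bask [[452.0, 393.0], [462.0, 280.0], [392.0, 275.0], [380.0, 386.0]] c [421.3 333.5  30. ] len [113.4, 70.2, 111.4, 71.7] ang [-85.0, -176.3, 95.8, 5.3]
bar [[455.0, 342.0], [456.0, 331.0], [389.0, 327.0], [388.0, 337.0]] c [422.  334.2  64. ] len [10.6, 66.5, 10.6, 67.1] ang [-86.6, -175.9, 97.0, 4.1]
[[-0.969  0.246 -0.001]
 [ 0.246  0.969 -0.002]
 [ 0.    -0.002 -1.   ]]
```

```bash
cat >> h.py <<'E'
from scipy.spatial.transform import Rotation as R
def go(x,y,z,yaw):
    """yaw = world angle of the closing axis (deg); prints the turn, and the shift in tool axes AFTER that turn"""
    s=sensors.read_state(); M=R.from_quat(np.roll(s['tool_rot'],-1)).as_matrix()
    cur=np.degrees(np.arctan2(M[1,1],M[0,1])); d=(yaw-cur+90)%180-90
    a=np.radians(cur+d); X=np.array([-np.sin(a),np.cos(a)]); Y=np.array([np.cos(a),np.sin(a)])
    X=np.array([Y[1]*-1, Y[0]]) # tool x = y cross z, z down
    D=np.array([x,y])-s['position'][:2]
    print('t',round(s['clock'],2),'pos',s['position'].round(1),'yaw',round(cur,2),'tilt',M[:2,2].round(3),'w',round(s['gripper_width'],1),'F',s['contact_force'].round(1))
    print('rz',round(-d/90,4),'shift',(np.array([D@X,D@Y,s['position'][2]-z])/100).round(3))
E
python3 -m handwheel '[[[0,0,0],[0,0,-0.104],-1],[[0,0,0],[0,0,-0.104],-1]]' 60
python3 -c "
from h import *
go(421.5,334,150,94.5)"
```

```text
clock: 0.35
position: [135.3, 532.8, 252.6]
tool_rot: [-0.0, -0.042, 0.999, -0.001]
contact_force: [0.3, -0.1, -0.4]
gripper_width: 85.5
t 0.35 pos [135.3 532.8 252.6] yaw 94.77 tilt [-0.    -0.001] w 85.5 F [ 0.3 -0.1 -0.4]
rz 0.0031 shift [-2.697 -2.206  1.026]
```

```bash
python3 -m handwheel '[[[-0.27,-0.22,0],[0,0,0],-1],[[-0.27,-0.22,0],[0,0,0],-1],[[-0.27,-0.22,0],[0,0,0],-1],[[-0.27,-0.22,0],[0,0,0],-1],[[-0.27,-0.22,0],[0,0,0],-1]]'
python3 -m handwheel '[[[-0.27,-0.22,0.1],[0,0,0],-1],[[-0.27,-0.22,0.1],[0,0,0],-1],[[-0.27,-0.22,0.2],[0,0,0],-1],[[-0.27,-0.22,0.2],[0,0,0],-1],[[-0.27,-0.22,0],[0,0,0],-1]]'
python3 -m handwheel '[[[0,0,0],[0,0,0],-1],[[0,0,0],[0,0,0],-1]]'
python3 -c "
from h import *
snap('wrist','w1');go(421.5,334,61,94.5)"
```

```text
clock: 0.98
position: [279.3, 433.0, 252.7]
tool_rot: [-0.0, -0.039, 0.999, -0.0]
contact_force: [0.1, -1.0, 0.7]
gripper_width: 85.4
clock: 1.6
position: [421.3, 333.2, 190.3]
tool_rot: [-0.002, -0.039, 0.999, -0.001]
contact_force: [0.9, 0.4, 0.2]
gripper_width: 85.4
clock: 1.85
position: [421.4, 334.9, 193.1]
tool_rot: [-0.0, -0.039, 0.999, 0.0]
contact_force: [-0.2, 0.1, 0.2]
gripper_width: 85.4
t 1.9 pos [421.1 335.2 193.3] yaw 94.5 tilt [-0.001  0.   ] w 85.3 F [ 0.4 -0.3  0.6]
rz 0.0 shift [-0.003 -0.012  1.323]
```

View pics/w1.png

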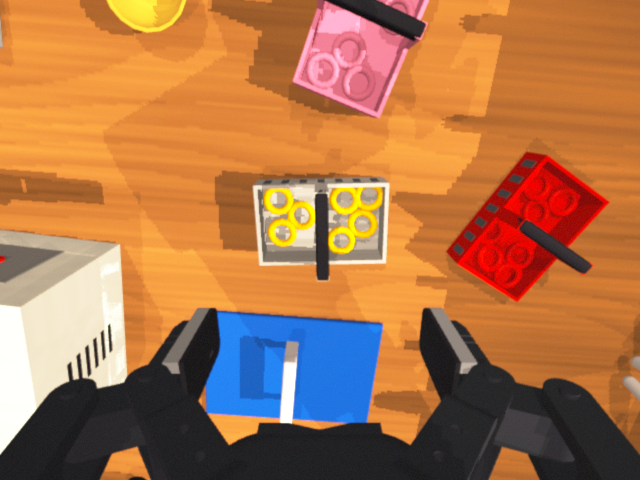

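The wrist view shows the gold-ring basket. Its bar runs from (322,194) to (322,279), midway between the fingers. The lid is below it in the image and the decoys are off to the sides.

```bash
python3 -c "
from h import *
p=ray('w1',[(322,194),(322,279)],64);print(p,p.mean(0),np.linalg.norm(p[0]-p[1]))
p=ray('w1',[(254,182),(390,178),(386,263),(261,265)],30);print(p,p.mean(0))"
python3 -m handwheel '[[[0,0,0.26],[0,0,0],-1],[[0,-0.01,0.26],[0,0,0],-1],[[0,0,0.26],[0,0,0],-1],[[0,0,0.26],[0,0,0],-1],[[0,0,0.14],[0,0,0],-1]]'
python3 -m handwheel '[[[0,0,0.1],[0,0,0],-1],[[0,0,0.05],[0,0,0],-1],[[0,0,0],[0,0,0],-1]]'
python3 -c "
from h import *
go(421.5,334,61,94.5)"
```

```text
[[388.22899819 334.26860744  64.        ]
 [454.8205769  339.66606397  64.        ]] [421.52478754 336.9673357   64.        ] 66.80996102243017
[[389.78010781 279.89750795  30.        ]
 [378.06431349 388.32005101  30.        ]
 [451.38404633 395.37233839  30.        ]
 [461.71678757 287.3240157   30.        ]] [420.2363138  337.72847826  30.        ]
clock: 2.52
position: [420.3, 334.1, 74.0]
tool_rot: [-0.001, -0.04, 0.999, -0.0]
contact_force: [-0.2, 0.3, -0.0]
gripper_width: 85.6
clock: 2.9
position: [422.0, 333.9, 60.6]
tool_rot: [0.0, -0.039, 0.999, 0.0]
contact_force: [-0.4, 0.3, -0.4]
gripper_width: 85.4
t 2.9 pos [422.  333.9  60.6] yaw 94.47 tilt [0. 0.] w 85.4 F [-0.4  0.3 -0.4]
rz -0.0004 shift [ 0.005  0.001 -0.004]
```

```bash
python3 -m handwheel '[[[0,0.015,0],[0,0,0],0],[[0,0,0],[0,0,0],0.4],[[0,0,0],[0,0,0],0.7],[[0,0,0],[0,0,0],1],[[0,0,0],[0,0,0],1]]' 50
python3 -m handwheel '[[[0,0,0],[0,0,0],1],[[0,0,0],[0,0,0],1],[[0,0,0],[0,0,0],1],[[0,0,0],[0,0,0],1],[[0,0,0],[0,0,0],1]]'
python3 -c "
from h import *
go(540.8,35.6,250,87)"
```

```text
clock: 3.52
position: [421.9, 335.4, 60.6]
tool_rot: [0.0, -0.039, 0.999, 0.0]
contact_force: [0.2, 0.4, 1.3]
gripper_width: 9.1
clock: 4.15
position: [421.9, 335.5, 60.6]
tool_rot: [0.0, -0.039, 0.999, 0.0]
contact_force: [0.2, 0.2, 2.1]
gripper_width: 9.1
t 4.15 pos [421.9 335.5  60.6] yaw 94.46 tilt [0.    0.001] w 9.1 F [0.2 0.2 2.1]
rz 0.0829 shift [-1.344 -2.932 -1.894]
```

```bash
python3 -m handwheel '[[[0,0,-0.05],[0,0,0],1],[[0,0,-0.1],[0,0,0],1],[[0,0,-0.2],[0,0,0],1],[[0,0,-0.2],[0,0,0],1],[[0,0,-0.2],[0,0,0],1]]'
python3 -m handwheel '[[[0,0,-0.2],[0,0,0],1],[[0,0,-0.25],[0,0,0],1],[[0,0,-0.25],[0,0,0],1],[[0,0,-0.2],[0,0,0.083],1],[[0,0,-0.1],[0,0,0],1]]'
python3 -c "
from h import *
go(540.8,35.6,230,87)"
```

```text
clock: 4.78
position: [421.4, 335.0, 135.8]
tool_rot: [-0.0, -0.039, 0.999, -0.0]
contact_force: [-0.1, -0.6, -3.5]
gripper_width: 9.1
clock: 5.4
position: [421.9, 335.3, 236.7]
tool_rot: [0.001, 0.026, 1.0, 0.0]
contact_force: [1.1, -0.3, -3.3]
gripper_width: 9.1
t 5.4 pos [421.9 335.3 236.7] yaw 87.07 tilt [0.001 0.001] w 9.1 F [ 1.1 -0.3 -3.3]
rz 0.0008 shift [-1.344 -2.931  0.067]
```

```bash
python3 -m handwheel '[[[-0.08,-0.18,0],[0,0,0],1],[[-0.14,-0.3,0],[0,0,0],1],[[-0.14,-0.3,0],[0,0,0],1],[[-0.14,-0.3,0],[0,0,0],1],[[-0.14,-0.3,0],[0,0,0],1]]'
python3 -m handwheel '[[[-0.14,-0.3,0],[0,0,0],1],[[-0.14,-0.3,0],[0,0,0],1],[[-0.14,-0.3,0],[0,0,0],1],[[-0.14,-0.3,0],[0,0,0],1],[[-0.1,-0.22,0],[0,0,0],1]]'
python3 -m handwheel '[[[-0.044,-0.131,0],[0,0,0],1],[[0,0,0],[0,0,0],1],[[0,0,0],[0,0,0],1],[[0,0,0],[0,0,0],1]]'
python3 -c "
from h import *
go(540.8,35.6,230,87);snap('top','top1');snap('scene','s1');snap('wrist','w2')
a=cv2.imread('pics/w2.png');b=cv2.imread('pics/top1.png');c=np.hstack([cv2.resize(a,(400,300)),cv2.resize(b[140:270,260:433],(400,300))]);cv2.imwrite('pics/c2.png',c)"
```

```text
clock: 6.02
position: [478.2, 191.6, 233.7]
tool_rot: [-0.001, 0.026, 1.0, -0.001]
contact_force: [0.6, 0.9, -4.2]
gripper_width: 9.2
clock: 6.65
position: [536.3, 46.1, 233.6]
tool_rot: [-0.002, 0.026, 1.0, -0.0]
contact_force: [0.2, 0.2, -2.9]
gripper_width: 9.0
clock: 7.15
position: [540.3, 36.4, 235.4]
tool_rot: [-0.0, 0.025, 1.0, 0.0]
contact_force: [0.4, -0.3, -2.9]
gripper_width: 9.1
t 7.15 pos [540.3  36.4 235.4] yaw 87.08 tilt [-0.  0.] w 9.1 F [ 0.4 -0.3 -2.9]
rz 0.0009 shift [-0.006 -0.007  0.054]
```

View pics/c2.png

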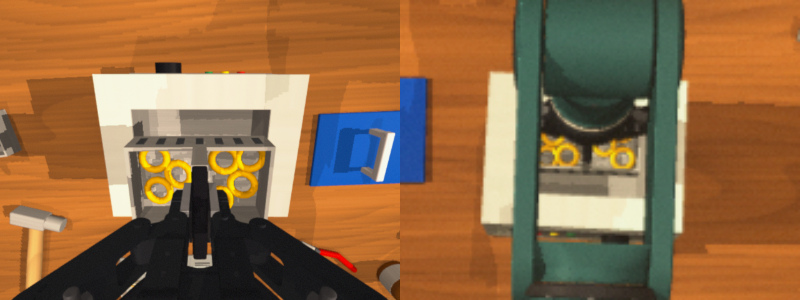

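The left half shows the basket with gold rings hanging squarely over the tank opening, long side along the long side. I'll lower it.

```bash
python3 -m handwheel '[[[-0.006,-0.007,0.1],[0,0,0],1],[[0,0,0.2],[0,0,0],1],[[0,0,0.2],[0,0,0],1],[[0,0,0.2],[0,0,0],1],[[0,0,0.15],[0,0,0],1]]'
python3 -m handwheel '[[[0,0,0.15],[0,0,0],1],[[0,0,0.1],[0,0,0],1],[[0,0,0.1],[0,0,0],1],[[0,0,0.05],[0,0,0],1],[[0,0,0],[0,0,0],1]]'
python3 -m handwheel '[[[0,0,0.02],[0,0,0],1],[[0,0,0.02],[0,0,0],1],[[0,0,0],[0,0,0],1],[[0,0,0],[0,0,0],1]]'
python3 -c "
from h import *
go(540.8,35.6,100.6,87)"
```

```text
clock: 7.92
position: [540.5, 34.9, 148.5]
tool_rot: [-0.001, 0.026, 1.0, 0.0]
contact_force: [-0.6, -0.1, -3.1]
gripper_width: 8.9
clock: 8.55
position: [541.0, 34.8, 110.1]
tool_rot: [-0.0, 0.026, 1.0, 0.0]
contact_force: [0.4, 0.1, -2.6]
gripper_width: 9.1
clock: 9.05
position: [541.2, 34.8, 106.4]
tool_rot: [0.0, 0.026, 1.0, 0.0]
contact_force: [-0.4, -0.2, -3.5]
gripper_width: 9.1
t 9.05 pos [541.2  34.8 106.4] yaw 87.0 tilt [0. 0.] w 9.1 F [-0.4 -0.2 -3.5]
rz -0.0 shift [0.004 0.008 0.058]
```

```bash
python3 -m handwheel '[[[0,0,0.015],[0,0,0],1],[[0,0,0.01],[0,0,0],1],[[0,0,0.01],[0,0,0],1],[[0,0,0.01],[0,0,0],1],[[0,0,0],[0,0,0],1]]'
python3 -m handwheel '[[[0,0,0.005],[0,0,0],1],[[0,0,0.005],[0,0,0],1],[[0,0,0],[0,0,0],1],[[0,0,0],[0,0,0],1]]'
```

```text
clock: 9.68
position: [541.1, 34.8, 101.7]
tool_rot: [-0.0, 0.026, 1.0, 0.0]
contact_force: [0.3, 0.6, -3.7]
gripper_width: 9.1
clock: 10.18
position: [541.1, 34.8, 100.8]
tool_rot: [0.0, 0.026, 1.0, 0.0]
contact_force: [-0.1, 0.4, -4.0]
gripper_width: 9.4
```

```bash
python3 -m handwheel '[[[0,0,0.005],[0,0,0],1],[[0,0,0.005],[0,0,0],1],[[0,0,0],[0,0,0],1],[[0,0,0],[0,0,0],1]]'
python3 -m handwheel '[[[0,0,0.005],[0,0,0],1],[[0,0,0],[0,0,0],1],[[0,0,0],[0,0,0],1]]'
```

```text
clock: 10.68
position: [541.2, 34.8, 100.6]
tool_rot: [0.0, 0.026, 1.0, 0.0]
contact_force: [-2.7, 0.8, 4.1]
gripper_width: 9.3
clock: 11.05
position: [541.2, 34.8, 100.6]
tool_rot: [0.0, 0.026, 1.0, 0.0]
contact_force: [-3.8, -0.5, 6.6]
gripper_width: 8.9
```

The basket touched the floor at the expected height, with the load reversed. I'll release and go up.

```bash
python3 -m handwheel '[[[0,0,-0.005],[0,0,0],0.6],[[0,0,0],[0,0,0],0.3],[[0,0,0],[0,0,0],0],[[0,0,0],[0,0,0],-0.4],[[0,0,0],[0,0,0],-0.4]]'
python3 -m handwheel '[[[0,0,-0.1],[0,0,0],-0.4],[[0,0,-0.2],[0,0,0],-0.4],[[0,0,-0.25],[0,0,0],-0.4],[[0,0,-0.3],[0,0,0],-0.4],[[0,0,-0.3],[0,0,0],-1]]'
python3 -c "
from h import *
go(592,315.5,200,89.6)"
```

```text
clock: 11.68
position: [541.1, 34.8, 99.7]
tool_rot: [0.0, 0.026, 1.0, 0.0]
contact_force: [0.3, -0.1, -0.1]
gripper_width: 59.5
clock: 12.3
position: [541.2, 34.8, 216.6]
tool_rot: [0.001, 0.026, 1.0, 0.0]
contact_force: [0.0, 0.9, -0.3]
gripper_width: 76.1
t 12.3 pos [541.2  34.8 216.6] yaw 86.99 tilt [0.001 0.   ] w 76.1 F [ 0.   0.9 -0.3]
rz -0.029 shift [-0.489  2.811  0.166]
```

```bash
python3 -m handwheel '[[[0,0,0],[0,0,-0.029],-1],[[-0.05,0.281,0],[0,0,0],-1],[[-0.05,0.28,0],[0,0,0],-1],[[-0.05,0.28,0],[0,0,0],-1],[[-0.05,0.28,0],[0,0,0],-1]]'
python3 -m handwheel '[[[-0.05,0.28,0],[0,0,0],-1],[[-0.05,0.28,0],[0,0,0],-1],[[-0.05,0.28,0],[0,0,0],-1],[[-0.05,0.28,0],[0,0,0],-1],[[-0.05,0.28,0],[0,0,0],-1]]'
python3 -m handwheel '[[[-0.04,0.29,0.2],[0,0,0],-1],[[0,0,0.2],[0,0,0],-1],[[0,0,0],[0,0,0],-1],[[0,0,0],[0,0,0],-1]]'
python3 -c "
from h import *
go(592,315.5,39,89.6);snap('wrist','w3');snap('top','top2')
a=cv2.imread('pics/w3.png');b=cv2.imread('pics/top2.png');c=np.hstack([cv2.resize(a,(400,300)),cv2.resize(b[145:265,280:440],(400,300),interpolation=cv2.INTER_CUBIC)]);cv2.imwrite('pics/c3.png',c)"
```

```text
clock: 12.92
position: [562.2, 147.6, 215.8]
tool_rot: [0.001, 0.004, 1.0, 0.0]
contact_force: [0.4, 0.7, 0.1]
gripper_width: 85.4
clock: 13.55
position: [588.1, 287.6, 215.7]
tool_rot: [0.001, 0.003, 1.0, 0.0]
contact_force: [0.2, 0.1, -0.6]
gripper_width: 85.6
clock: 14.05
position: [592.4, 314.7, 175.6]
tool_rot: [0.0, 0.004, 1.0, 0.0]
contact_force: [0.4, 0.0, -0.1]
gripper_width: 85.6
t 14.05 pos [592.4 314.7 175.6] yaw 89.54 tilt [0.001 0.   ] w 85.6 F [ 0.4  0.  -0.1]
rz -0.0007 shift [0.004 0.008 1.366]
```

View pics/c3.png

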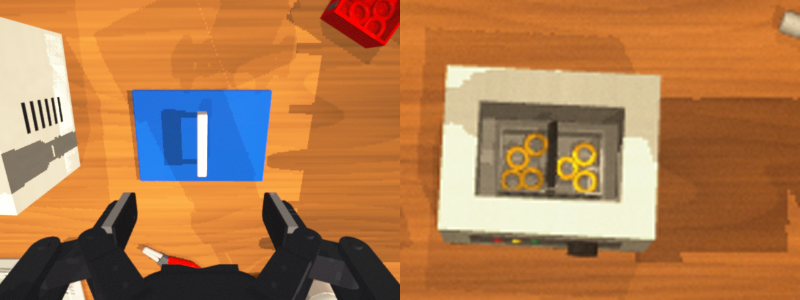

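The right half shows the ring basket standing flat and square in the tank. The left half shows the lid bar at about (202,144) of the crop, centred between the jaws.

```bash
python3 -c "
from h import *
p=ray('w3',[(203.5*1.6,112*1.6),(202*1.6,177*1.6)],42);print(p,p.mean(0),np.linalg.norm(p[0]-p[1]))"
python3 -m handwheel '[[[0.004,0.015,0.26],[0,0,0],-1],[[0,0,0.26],[0,0,0],-1],[[0,0,0.26],[0,0,0],-1],[[0,0,0.26],[0,0,0],-1],[[0,0,0.16],[0,0,0],-1]]'
python3 -m handwheel '[[[0,0,0.11],[0,0,0],-1],[[0,0,0.05],[0,0,0],-1],[[0,0,0],[0,0,0],-1]]'
python3 -c "
from h import *
go(592,316,39,89.6)"
```

```text
[[549.73956242 319.40435155  42.        ]
 [632.23314499 317.3728895   42.        ]] [590.9863537  318.38862053  42.        ] 82.5185918665699
clock: 14.78
position: [591.7, 316.5, 54.3]
tool_rot: [-0.0, 0.004, 1.0, -0.0]
contact_force: [1.3, 0.2, 0.3]
gripper_width: 85.2
clock: 15.15
position: [591.9, 317.2, 39.2]
tool_rot: [0.0, 0.003, 1.0, 0.0]
contact_force: [0.3, -0.2, -0.1]
gripper_width: 85.7
t 15.15 pos [591.9 317.2  39.2] yaw 89.61 tilt [0.001 0.   ] w 85.7 F [ 0.3 -0.2 -0.1]
rz 0.0001 shift [-0.001 -0.012  0.002]
```

```bash
python3 -m handwheel '[[[0,0,0],[0,0,0],0],[[0,0,0],[0,0,0],0.4],[[0,0,0],[0,0,0],0.7],[[0,0,0],[0,0,0],1],[[0,0,0],[0,0,0],1]]' 70
python3 -m handwheel '[[[0,0,0],[0,0,0],1],[[0,0,0],[0,0,0],1],[[0,0,0],[0,0,0],1],[[0,0,0],[0,0,0],1]]'
python3 -m handwheel '[[[0,0,-0.05],[0,0,0],1],[[0,0,-0.1],[0,0,0],1],[[0,0,-0.2],[0,0,0],1],[[0,0,-0.25],[0,0,0],1],[[0,0,-0.25],[0,0,0],1]]'
python3 -m handwheel '[[[0,0,-0.25],[0,0,0],1],[[0,0,-0.25],[0,0,0],1],[[0,0,-0.25],[0,0,0.029],1],[[0,0,-0.1],[0,0,0],1],[[0,0,0],[0,0,0],1]]'
python3 -c "
from h import *
go(540.8,35.6,200,87);snap('wrist','w4')
snap('scene','s4')
a=cv2.imread('pics/w4.png');b=cv2.imread('pics/s4.png');c=np.hstack([cv2.resize(a,(400,300)),cv2.resize(b[150:420,180:540],(400,300),interpolation=cv2.INTER_CUBIC)]);cv2.imwrite('pics/c4.png',c)"
```

```text
clock: 15.78
position: [591.8, 317.2, 39.1]
tool_rot: [0.0, 0.003, 1.0, 0.0]
contact_force: [0.4, 0.4, 1.1]
gripper_width: 10.7
clock: 16.27
position: [591.9, 317.2, 39.2]
tool_rot: [0.0, 0.003, 1.0, 0.0]
contact_force: [0.6, 0.8, 3.0]
gripper_width: 10.8
clock: 16.9
position: [591.9, 317.2, 126.2]
tool_rot: [0.001, 0.003, 1.0, 0.0]
contact_force: [0.8, 0.7, -1.7]
gripper_width: 10.8
clock: 17.52
position: [592.0, 317.2, 210.4]
tool_rot: [0.001, 0.026, 1.0, 0.001]
contact_force: [-0.1, 0.2, -2.0]
gripper_width: 10.5
t 17.52 pos [592.  317.2 210.4] yaw 87.03 tilt [0.002 0.001] w 10.5 F [-0.1  0.2 -2. ]
rz 0.0004 shift [ 0.364 -2.839  0.104]
```

View pics/c4.png

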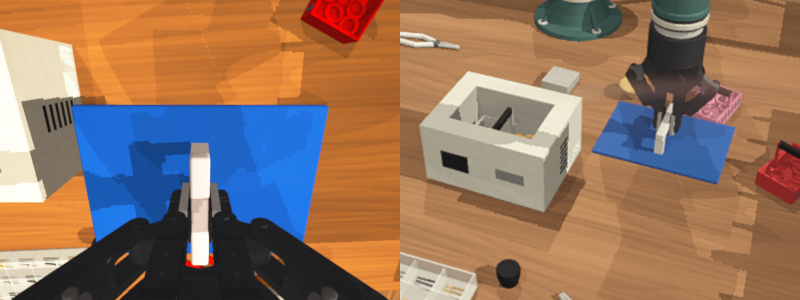

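The lid hangs level and square in the grip. I'll carry it over the cleaner.

```bash
python3 -m handwheel '[[[0.02,-0.15,0],[0,0,0],1],[[0.04,-0.28,0],[0,0,0],1],[[0.04,-0.3,0],[0,0,0],1],[[0.04,-0.3,0],[0,0,0],1],[[0.04,-0.3,0],[0,0,0],1]]'
python3 -m handwheel '[[[0.04,-0.3,0],[0,0,0],1],[[0.04,-0.3,0],[0,0,0],1],[[0.04,-0.3,0],[0,0,0],1],[[0.03,-0.3,0],[0,0,0],1],[[0.03,-0.2,0],[0,0,0],1]]'
python3 -m handwheel '[[[0.004,-0.11,0],[0,0,0],1],[[0,0,0],[0,0,0],1],[[0,0,0],[0,0,0],1],[[0,0,0],[0,0,0],1]]'
python3 -c "
from h import *
go(540.8,35.6,159.2,87)"
```

```text
clock: 18.25
position: [565.7, 183.1, 207.7]
tool_rot: [-0.001, 0.026, 1.0, -0.001]
contact_force: [-0.3, -0.1, -1.7]
gripper_width: 10.9
clock: 18.88
position: [540.4, 44.4, 208.0]
tool_rot: [-0.001, 0.027, 1.0, -0.0]
contact_force: [0.3, 0.3, -1.0]
gripper_width: 10.5
clock: 19.38
position: [540.5, 36.1, 208.7]
tool_rot: [-0.0, 0.026, 1.0, 0.0]
contact_force: [-0.0, -0.8, -2.3]
gripper_width: 10.2
t 19.38 pos [540.5  36.1 208.7] yaw 87.06 tilt [-0.  0.] w 10.2 F [-0.  -0.8 -2.3]
rz 0.0007 shift [-0.003 -0.005  0.495]
```

```bash
python3 -m handwheel '[[[-0.003,-0.005,0.08],[0,0,0],1],[[0,0,0.12],[0,0,0],1],[[0,0,0.1],[0,0,0],1],[[0,0,0.08],[0,0,0],1],[[0,0,0.03],[0,0,0],1]]'
python3 -m handwheel '[[[0,0,0.02],[0,0,0],1],[[0,0,0.015],[0,0,0],1],[[0,0,0.01],[0,0,0],1],[[0,0,0],[0,0,0],1],[[0,0,0],[0,0,0],1]]'
python3 -c "
from h import *
go(540.8,35.6,159.2,87)"
```

```text
clock: 20.0
position: [540.3, 34.8, 166.8]
tool_rot: [-0.001, 0.026, 1.0, 0.0]
contact_force: [-0.0, -0.0, -2.2]
gripper_width: 10.6
clock: 20.62
position: [540.8, 34.8, 163.5]
tool_rot: [0.0, 0.026, 1.0, 0.0]
contact_force: [0.5, 1.2, -1.4]
gripper_width: 10.2
t 20.62 pos [540.8  34.8 163.5] yaw 87.0 tilt [0. 0.] w 10.2 F [ 0.5  1.2 -1.4]
rz -0.0 shift [0.    0.008 0.043]
```

```bash
python3 -m handwheel '[[[0,0.007,0.015],[0,0,0],1],[[0,0,0.01],[0,0,0],1],[[0,0,0.01],[0,0,0],1],[[0,0,0],[0,0,0],1],[[0,0,0],[0,0,0],1]]'
python3 -m handwheel '[[[0,0,0.005],[0,0,0],1],[[0,0,0.005],[0,0,0],1],[[0,0,0],[0,0,0],1],[[0,0,0],[0,0,0],1]]'
```

```text
clock: 21.25
position: [540.8, 35.5, 159.8]
tool_rot: [0.0, 0.026, 1.0, 0.0]
contact_force: [0.0, -0.2, -1.8]
gripper_width: 10.5
clock: 21.75
position: [540.8, 35.5, 159.1]
tool_rot: [0.0, 0.026, 1.0, 0.0]
contact_force: [-1.3, -1.0, 1.1]
gripper_width: 10.7
```

```bash
python3 -m handwheel '[[[0,0,0.003],[0,0,0],1],[[0,0,0],[0,0,0],1],[[0,0,0],[0,0,0],1]]'
python3 -m handwheel '[[[0,0,0],[0,0,0],0.6],[[0,0,0],[0,0,0],0.3],[[0,0,0],[0,0,0],0],[[0,0,0],[0,0,0],-0.5],[[0,0,0],[0,0,0],-0.5]]'
python3 -m handwheel '[[[0,0,-0.1],[0,0,0],-0.5],[[0,0,-0.2],[0,0,0],-0.5],[[0,0,-0.25],[0,0,0],-0.5],[[0,0,-0.3],[0,0,0],-0.5],[[0,0,-0.2],[0,0,0],-1]]'
python3 -m handwheel '[[[0,0.3,0],[0,0,0],-1],[[0,0.4,0],[0,0,0],-1],[[0,0.4,0],[0,0,0],-1],[[0,0.4,0],[0,0,0],-1],[[0,0.4,0],[0,0,0],-1]]'
python3 -m handwheel '[[[0,0.4,0],[0,0,0],-1],[[0,0.3,0],[0,0,0],-1],[[0,0,0],[0,0,0],-1],[[0,0,0],[0,0,0],-1]]'
python3 -c "
from h import *
snap('top','top5');snap('scene','s5')
a=cv2.imread('pics/top5.png');b=cv2.imread('pics/s5.png');c=np.hstack([cv2.resize(a[145:265,280:440],(400,300),interpolation=cv2.INTER_CUBIC),cv2.resize(b[195:345,180:380],(400,300),interpolation=cv2.INTER_CUBIC)]);cv2.imwrite('pics/c5.png',c);go(540.8,35.6,159.2,87)"
```

```text
clock: 22.12
position: [540.8, 35.5, 159.1]
tool_rot: [0.0, 0.026, 1.0, 0.0]
contact_force: [-2.9, 1.1, 3.8]
gripper_width: 10.9
clock: 22.75
position: [540.8, 35.5, 158.5]
tool_rot: [0.0, 0.026, 1.0, 0.0]
contact_force: [0.5, 0.4, -0.6]
gripper_width: 64.2
clock: 23.38
position: [541.2, 35.5, 266.3]
tool_rot: [0.002, 0.026, 1.0, 0.0]
contact_force: [0.9, 0.0, -0.5]
gripper_width: 79.8
clock: 24.0
position: [550.8, 226.6, 264.6]
tool_rot: [0.001, 0.026, 1.0, 0.0]
contact_force: [-0.2, -0.1, 0.2]
gripper_width: 85.2
clock: 24.5
position: [554.5, 294.7, 264.0]
tool_rot: [0.0, 0.026, 1.0, -0.0]
contact_force: [-0.4, -0.4, 0.2]
gripper_width: 85.4
t 24.6 pos [554.6 294.2 264. ] yaw 86.92 tilt [ 0.001 -0.   ] w 85.6 F [ 0.4 -0.8  0.5]
rz -0.0009 shift [ 2.000e-03 -2.589e+00  1.048e+00]
```

View pics/c5.png

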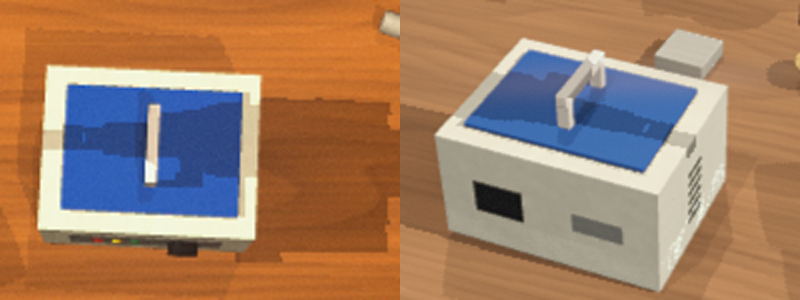

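The lid lies flat and centred: its corners in the left crop are about (65,85), (242,93), (238,217) and (62,209), with even white margins all round. I'm handing in.

```bash
python3 -c "
from h import *
p=ray('top5',[((u+.5)*.4-.5+280,(v+.5)*.4-.5+145) for u,v in [(65,85),(242,93),(238,217),(62,209)]],126);print(p.round(0),p.mean(0))
print(ctrl.finish_job())"
```

```text
[[609. 122. 126.]
 [600. -58. 126.]
 [472. -52. 126.]
 [481. 125. 126.]] [540.82167725  34.25259825 126.        ]
the job is handed in; nothing more can be done
None
```

The cleaner is ready and the job is handed in. The gold-ring basket stands in the tank, the blue lid covers the opening, and I did not touch the bur basket.

- **Basket:** it met the tank floor at the height I had worked out, with about 10 N of contact force, before I released it. A picture taken before the lid went on showed it flat and square in the tank.
- **Lid:** my last check put its centre at (540.8, 34.3), against (540.8, 35.6) for the tank opening. It is turned about 3° with the cleaner and lies flat with even margins all round.
- **Time:** the whole run took about 25 s of the 72 s allowed.
- **Disagreement between cameras:** the top and wrist cameras differed by about 3 mm in y on both handles. I gripped midway between their readings, and both grips held.

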